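# Roll the hairspray can over to the blue band in the salon tray

## Task

Tidy the hairdresser's tray: with the fingertips on top of the orange hairspray can that lies across it, roll the can along the tray until it lies at rest over the middle of the blue band, then take the hand away. Touch the can only near its top, so that it rolls rather than being gripped, lifted or shoved from low down, and do not let it bump the jars at the tray's ends or disturb anything else.

Things in the scene. Friction and masses are not known exactly. Their poses are not given: they have to be found in the camera images.
- can: orange hairspray can, white cap, pale label; rigid cylinder 66 mm across, 150 mm long, about 0.28 kg, lying across the tray. Origin mid-axis, 41 mm above the table (its top is at 74 mm); x along the axis towards the cap; y, z turn as it rolls (z up at first). Rolls along tray y; the liner resists: let go slowly it stops within 10 mm. A finger not slipping on its top goes twice as far.
- tray: fixed wooden tray with black rubber liner, outside 180 mm (its x) by 430 mm (its y), walls 9 mm thick, 26 mm high above the table, liner surface 8 mm above the table. Origin at the centre of its underside; y runs along the tray, the way the can rolls. Inside 162 mm wide: the can has 6 mm play at each end. Can on one half, band on the other, either way round.
- band: blue band across the tray floor, folded over both side walls: 90 mm wide along the tray, flat and painted-thin, nothing to bump into. Origin at its centre on the liner surface (8 mm above the table); axes parallel to the tray's. The can belongs with its axis over the band's centre line.
- green_jar: closed green glass jar with a steel lid, 60 mm across and 94 mm tall, loose, standing in the tray near the +y end of the tray; origin at the centre of its underside, z up. Leave it alone.
- amber_jar: closed amber glass jar with a steel lid, 60 mm across and 94 mm tall, loose, standing in the tray near the -y end of the tray; origin at the centre of its underside, z up. Leave it alone.
- spray_bottle: white water spray bottle with a red trigger head, 66 mm across and 185 mm tall, standing on the table right of the tray; origin at the centre of its underside; loose, a bystander to leave alone
- paddle_brush: paddle hairbrush lying on the table right of the tray, about 215 mm long and 40 mm high; origin under its middle, head to its +x; loose, a bystander to leave alone
- clipper: black hair clipper lying on the table left of the tray, 180 by 46 by 40 mm; origin at the centre of its underside; loose, a bystander to leave alone
- round_brush: round hairbrush, 170 mm long and 42 mm across, lying on the table left of the tray; origin on its axis; loose, a bystander to leave alone
Not all that is in view belongs to the job. What is shaped like the can but yellow is not meant.

How it is judged:
On the way:
1. the can has rolled (not slid) a good quarter turn about its axis (angle between can's own z axis and vertical above 1.6 rad).
At the end, for the whole second after the job is handed in: The can lies flat in the tray, at rest, with its axis within 15 mm of the band's centre line along the tray; both jars stand upright and every bystander is within 15 mm of where it was (y of can in the frame of band between -0.015 and 0.015 m and height (world z) of can between 0.036 and 0.046 m and angle between can's own x axis and vertical between 1.45 and 1.69 rad and linear speed of can below 0.01 m/s and angular speed of can below 0.3 rad/s and distance of each of green_jar, amber_jar, spray_bottle, paddle_brush, clipper, round_brush from where it was at the start of the episode below 0.015 m and angle between each of green_jar, amber_jar's own z axis and vertical below 0.1 rad); the robot touches nothing.
It fails at once if the can is lifted more than 8 mm off the liner (height (world z) of can above 0.049 m).
It fails at once if a finger touches the can low down: the point between the pads, about 19 mm behind the fingertips, comes below the can's top (74 mm above the table) while the fingers touch the can (contact force between the fingers and can above 0.3 N and height (world z) of the grasp point below 0.074 m).
It fails at once if the can bumps a jar (contact force between can and green_jar above 0.5 N or contact force between can and amber_jar above 0.5 N).
It fails at once if a jar or another bystander is moved more than 15 mm (distance of any of green_jar, amber_jar, spray_bottle, paddle_brush, clipper, round_brush from where it was at the start of the episode above 0.015 m).
It also fails if it takes over 54 s, if anything falls off the work surface, if the arm or the gripper's body presses on something with over 40 N, if the wrist force passes 120 N, or if a joint passes its speed limit or range.

## Robot

A 6-joint arm with a two-finger parallel gripper is mounted at the origin on the work surface. World frame = base frame: x ahead of the robot, y to its left, z up, the work surface at z = 0. Lengths are in m, angles in rad, forces in N, time in s.
With the tool pointing down it reaches from about 0.25 to 0.775 m from the base axis. Payload 4 kg.
Tool frame: the origin (TCP) lies on the mounting face of the last link; the fingertips stand 173 mm ahead of it and the grasp point (between the pads) lies 155 mm ahead of it; z points along the fingers, y is the line along which they close (so a half turn about z gives the same grasp; the last joint's range is limited). The gripper opens to 85 mm and grips with 20 to 120 N. Pads are 22 mm wide; open, the fingers measure 114 mm over their backs; the gripper's body (76 mm by 85 mm) begins 54 mm behind the grasp point. The pads swing forward as they close: fully open they stand 13 mm farther back than shut.
Start: joints at [-1.397, 0.087, 1.371, -0, 1.684, -0.103], TCP at [0.15, -0.529, 0.405] pointing down, gripper open.
Joint ranges: [-3.1, 3.1], [-0.76, 2.03], [0.27, 2.55], [-1.08, 4.22], [0.17, 2.65], [-2.57, 2.57]. Speed limits (rad/s): [2.79, 2.79, 3.14, 3.14, 3.14, 3.14].

## Interface

Orientations are given as a unit quaternion [w, x, y, z].
In Python, from plant import r gives the robot as it stands. The module is installed in compiled form; this text tells all that it offers. Calls block until the motion is done:
- r.goto(position, orientation): joint-space move of the TCP to a pose.
- r.move_linear(position, v=0.15, orientation=None, max_force=None): straight line of the TCP; orientation=None keeps the orientation; v is the mean speed in m/s. With max_force (N) it stops when the force on the tool has changed by that much, and returns True; else False.
- r.set_joints(angles): joint-space move.
- r.set_gripper(opening, effort=None): opening from 0.0 (shut) to 1.0 (fully open); effort is the grip in N (None keeps the last); returns when the fingers have stopped.
- r.sleep(seconds).
- r.ik(position, orientation): joint angles nearest the present ones, or None.
- r.read_camera(name): name is "scene" or "top" or "wrist"; returns a dict with "frame" (420x560x3 uint8, blue, green, red), "z_map" (420x560 float32, m along the optical axis (not along the pixel's ray), 0 where there is no reading), "intrinsics" (3x3 intrinsics, pixels), "rvec" (rotation vector, rad) and "tvec" (3), from world to camera coordinates, as OpenCV has them; the wrist camera has in their place "mount" (4x4, takes a point from camera to tool coordinates, whose origin is the TCP and whose axes are the flange's). Camera axes: x right, y down, z forward; pixel columns grow to the right and rows downward; lengths in m; the calibration is good to about 2 mm. The wrist camera is an equidistant fisheye: a pixel r from the principal point sees the ray r / f radians off the axis. A picture is of the moment at which its call begins: read the wrist's pose just before it.
A pose or a line that the arm cannot do raises r.MotionError and nothing moves.
- r.sign_off(): hands the job in; it is judged then, once.
Readings, each from a call of its own:
- r.current_time_s(): time.
- r.current_joint_pos(): joint angles.
- r.current_qd(): joint speeds.
- r.current_tau(): joint torques, N m.
- r.current_eef_pos(): TCP position.
- r.current_eef_rot(): TCP orientation.
- r.current_ft_force(): force on the tool from outside, world axes, zero at the start.
- r.current_ft_torque(): the same for the moment, N m.
- r.current_finger_gap(): opening from 0.0 (shut) to 1.0 (fully open).
- r.current_finger_force(): force on a finger pad.
Only numpy, scipy, OpenCV 4.12 (cv2) and the standard library are available. Lean on these libraries where they do the work, as an engineer would, in place of code of your own. Each camera call takes 0.05 s, during which the arm holds its last target. There are 200 camera calls.

## Working session

There is one attempt and no reset: what is moved stays moved. The work goes in short steps, each a Python script; the robot and the scene stay as the last script left them, time stands still between calls to the robot, and variables do not carry over. Pictures are saved under pics/ and viewed, at most 10 in all, crops included, and the job is handed in when it is done.

```bash
mkdir -p pics
python3 - <<'E'
from plant import r
import cv2,numpy as np
for n in("top","scene"):
    d=r.read_camera(n); cv2.imwrite(f"pics/{n}0.png",d["frame"]); np.savez(f"{n}0.npz",**d)
    print(n,d["intrinsics"].tolist(),d["rvec"],d["tvec"])
E
```

```text
top [[519.8139290387068, 0.0, 280.2528047278151], [0.0, 519.8139290387068, 218.69530963814802], [0.0, 0.0, 1.0]] [ 2.15855021 -2.11437194  0.19151935] [0.01613405 0.45349676 1.41961952]
scene [[495.54915262246493, 0.0, 287.3947798533833], [0.0, 495.54915262246493, 209.88394554630932], [0.0, 0.0, 1.0]] [ 2.28818744  0.85732958 -0.30999833] [-0.33067255 -0.1672143   1.86421778]
```

View pics/top0.png

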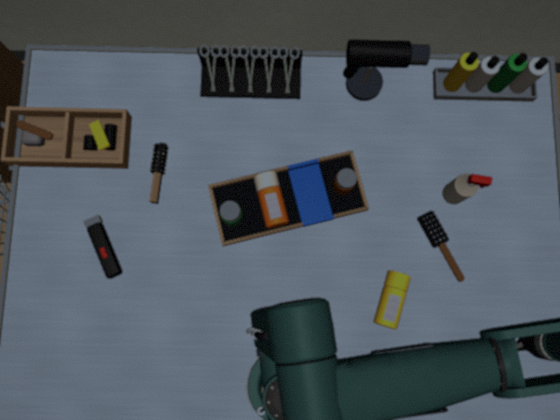

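View pics/scene0.png

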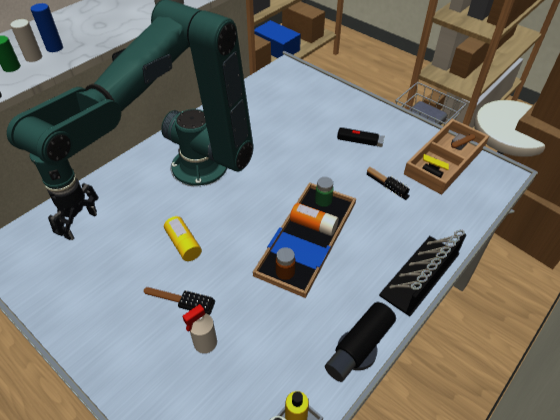

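The top view shows the tray centred near (288,197), with the green jar at (231,211), the can at (270,199), the band at (310,193) and the amber jar at (346,179). The yellow lookalike is at (392,299). The scene view agrees. Next I'll turn these pixels into positions.

```bash
cat > h.py <<'E'
import cv2,numpy as np
def cloud(d):
    K=d["intrinsics"];R=cv2.Rodrigues(d["rvec"])[0];t=d["tvec"].ravel()
    v,u=np.mgrid[:420,:560]; z=d["z_map"]
    p=np.stack([(u-K[0,2])*z/K[0,0],(v-K[1,2])*z/K[1,1],z],-1)
    return (p-t)@R
def ray(d,uv,h):
    K=d["intrinsics"];R=cv2.Rodrigues(d["rvec"])[0];t=d["tvec"].ravel()
    uv=np.atleast_2d(uv).astype(float)
    q=np.c_[uv,np.ones(len(uv))]@np.linalg.inv(K).T@R; c=-R.T@t
    return c+q*((h-c[2])/q[:,2])[:,None]
def big(m):
    n,l,s,c=cv2.connectedComponentsWithStats(m.astype(np.uint8)); return l==1+np.argmax(s[1:,4])
def masks(d):
    hsv=cv2.cvtColor(d["frame"],cv2.COLOR_BGR2HSV);H,S,V=[hsv[...,i].astype(int) for i in range(3)]
    return H,S,V
def uvs(m): v,u=np.nonzero(m); return np.c_[u,v]
E
python3 - <<'E'
from h import *
for n,box in(("top",(200,145,375,250)),("scene",(250,170,360,300))):
    d=dict(np.load(n+"0.npz")); P=cloud(d);H,S,V=masks(d)
    B=np.zeros((420,560),bool);B[box[1]:box[3],box[0]:box[2]]=1
    blue=big(B&(abs(H-112)<14)&(S>150)&(V>50))
    # band: floor pixels by depth
    rect=cv2.minAreaRect(uvs(blue).astype(np.float32))
    print(n,"band rect on z=.008/.026",np.round(ray(d,cv2.boxPoints(rect),.026)[:,:2],3).tolist())
    p=P[blue]; p=p[p[:,2]>-.02]; print(" band cloud med",np.round(np.median(p,0),4), len(p))
    fl=ray(d,uvs(blue),.012); r=cv2.minAreaRect(fl[:,:2].astype(np.float32)); print(" band world rect",r)
    orange=big(B&(H>4)&(H<18)&(S>190)&(V>110))
    hp=B&(P[...,2]>.045)&(P[...,2]<.085)
    k=cv2.dilate(orange.astype(np.uint8),np.ones((5,5)))>0
    n_,l=cv2.connectedComponents(hp.astype(np.uint8)); lab=np.bincount(l[orange&hp]).argmax()
    c=P[l==lab]; print(" can",len(c),"orange ctr",P[orange].mean(0).round(4),"z pct",np.percentile(c[:,2],[2,50,98]).round(4))
    r=cv2.minAreaRect(c[:,:2].astype(np.float32));print("  rect",r)
    j=B&(P[...,2]>.086)&(P[...,2]<.105);n_,l,s,cc=cv2.connectedComponentsWithStats(j.astype(np.uint8))
    for i in range(1,n_):
        if s[i,4]>30: q=P[l==i]; print(" jar",s[i,4],q.mean(0).round(4),cv2.minEnclosingCircle(q[:,:2].astype(np.float32)))
    rim=B&(H>5)&(H<22)&(S>70)&(P[...,2]>.016)&(P[...,2]<.036)
    q=P[rim];print(" rim",cv2.minAreaRect(q[:,:2].astype(np.float32)),np.median(q[:,2]))
E
```

```text
top band rect on z=.008/.026 [[0.608, 0.012], [0.636, -0.079], [0.46, -0.126], [0.434, -0.036]]
 band cloud med [ 0.5373 -0.0586  0.0098] 2002
 band world rect ((0.5378007292747498, -0.05778878927230835), (0.18171831965446472, 0.09527099132537842), 15.263564109802246)
 can 1238 orange ctr [0.482  0.0491 0.0797] z pct [0.0492 0.0691 0.0785]
  rect ((0.5068262815475464, 0.052537500858306885), (0.15003980696201324, 0.06504535675048828), 15.529484748840332)
 jar 276 [ 0.5592 -0.1519  0.1004] ((0.560306966304779, -0.15206870436668396), 0.02739974483847618)
 jar 267 [0.4614 0.1621 0.1007] ((0.4631473422050476, 0.16177411377429962), 0.027333708480000496)
 rim ((0.5186452865600586, 0.004072308540344238), (0.17737352848052979, 0.42445382475852966), 15.261160850524902) 0.025523583516551065
scene band rect on z=.008/.026 [[0.483, -0.136], [0.439, -0.038], [0.612, 0.005], [0.647, -0.092]]
 band cloud med [ 0.5538 -0.0556  0.0094] 1040
 band world rect ((0.5402361154556274, -0.057251542806625366), (0.1655607670545578, 0.10461154580116272), 15.13953971862793)
 can 771 orange ctr [0.4972 0.0232 0.064 ] z pct [0.0465 0.0677 0.078 ]
  rect ((0.5085850358009338, 0.04450705647468567), (0.15391114354133606, 0.06690976023674011), 17.19184684753418)
 jar 170 [0.4666 0.1555 0.0992] ((0.46511149406433105, 0.15970638394355774), 0.03021305613219738)
 jar 220 [ 0.564  -0.158   0.0998] ((0.5627720355987549, -0.15414898097515106), 0.0298153106123209)
 rim ((0.5233707427978516, 0.0001541227102279663), (0.18009719252586365, 0.4322517514228821), 14.935281753540039) 0.02537322370245997
```

```bash
cat >> h.py <<'E'
from scipy.spatial.transform import Rotation
A=np.radians(15.2); T0=np.array([.5195,.0035]); EX=np.array([np.cos(A),np.sin(A)]); EY=np.array([-np.sin(A),np.cos(A)])
BAND=float((np.array([.5380,-.0577])-T0)@EY)
def quat(s=1):
    y=np.r_[EX*s,0];z=np.array([0,0,-1.]);M=np.c_[np.cross(y,z),y,z]
    return Rotation.from_matrix(M).as_quat(scalar_first=True)
def P(y,tip,x=0.): return np.r_[T0+EX*x+EY*y,tip+.173]
def see(r,name):
    """tray x,y of centre of the can's upper cloud"""
    d=r.read_camera(name);p=cloud(d);H,S,V=masks(d)
    q=(p[...,:2]-T0); tx=q@EX;ty=q@EY
    m=(abs(tx)<.09)&(ty<.125)&(ty>-.115)&(p[...,2]>.047)&(p[...,2]<.085)
    o=m&(H>4)&(H<18)&(S>190)&(V>110)
    if o.sum()<30: return d,None
    n,l=cv2.connectedComponents(m.astype(np.uint8)); k=l==np.bincount(l[o]).argmax()
    c=np.percentile(ty[k],[1,99]); return d,(k.sum(),round(c.mean(),4),round(np.ptp(c),4),np.percentile(tx[k],[1,99]).round(3),round(np.median(ty[o]),4))
def stroke(r,yc,L,back=.011,F=6,press=.0005):
    r.move_linear(P(yc+back,.090),v=.2)
    hit=r.move_linear(P(yc+back,.068),v=.03,max_force=F)
    e=r.current_eef_pos(); print("hit",hit,"tip z",round(e[2]-.173,4),r.current_ft_force().round(1))
    tip=e[2]-.173-press
    r.move_linear(P(yc+back-L,tip),v=.05)
    print("end",r.current_ft_force().round(1),round(r.current_eef_pos()[2]-.173,4))
    q=r.current_eef_pos(); r.move_linear(P(yc+back-L,.105),v=.1)
E
python3 - <<'E'
from plant import r
from h import *
print("BAND",BAND,see(r,"top")[1],see(r,"scene")[1],r.current_ft_force())
r.set_gripper(0.0,20)
best=min((s for s in(1,-1) if r.ik(P(.06,.2),quat(s)) is not None),key=lambda s:abs(np.array(r.ik(P(.06,.2),quat(s)))-r.current_joint_pos()).max())
print(best,r.ik(P(.06,.2),quat(best)))
r.goto(P(.061,.22),quat(best))
r.move_linear(P(.061,.10),v=.15)
print(see(r,"top")[1],see(r,"scene")[1])
stroke(r,.050,.046)
for n in("top","scene"):
    d,s=see(r,n);print(n,s);cv2.imwrite(f"pics/{n}1.png",d["frame"])
print(r.current_time_s())
E
```

```text
BAND -0.06390950926656148 (np.int64(1216), np.float64(0.0507), np.float64(0.0627), array([-0.074,  0.074]), np.float64(0.0568)) (np.int64(759), np.float64(0.0432), np.float64(0.0567), array([-0.072,  0.076]), np.float64(0.025)) [ 0.02025536 -0.38720733  0.10475089]
1 [ 9.52476313e-03  8.14315108e-04  1.52316656e+00 -4.44089210e-16
  1.61761178e+00 -2.55765283e-01]
(np.int64(445), np.float64(0.0511), np.float64(0.0621), array([-0.074,  0.011]), np.float64(0.0652)) (np.int64(761), np.float64(0.0433), np.float64(0.0592), array([-0.072,  0.076]), np.float64(0.0255))
hit True tip z 0.0739 [-0.  -0.9  5.6]
end [-0.5 -0.3  5.9] 0.0741
top (np.int64(569), np.float64(0.0285), np.float64(0.0622), array([-0.072,  0.065]), np.float64(0.0442))
scene (np.int64(759), np.float64(0.0207), np.float64(0.058), array([-0.072,  0.076]), np.float64(0.0215))
6.925
```

View pics/scene1.png

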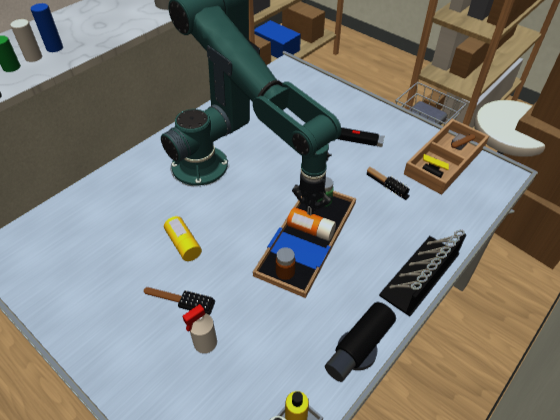

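The scene view shows the can about 22 mm nearer the band, around (311,222), still square in the tray, with the hand above it. That is half the finger stroke, so it rolled without slipping. I'll repeat the stroke, measuring after each one.

Run:
```python
from plant import r
from h import *
y=.0284
for i in range(4):
    L=min(.046,2*(y-BAND)); 
    if L<.006: break
    stroke(r,y,L)
    t=see(r,"top")[1];s=see(r,"scene")[1];print(t,s)
    yn=s[1]+.0077; print("y",yn,"expected",y-L/2,"t",r.current_time_s())
    if abs(yn-(y-L/2))>.008: print("CHECK");break
    y=yn
```

```text
hit True tip z 0.0737 [-0.8 -0.1  3.6]
end [-1.1 -0.6  5. ] 0.0742
(np.int64(560), np.float64(0.0048), np.float64(0.0624), array([-0.071,  0.065]), np.float64(0.0192)) (np.int64(766), np.float64(-0.0032), np.float64(0.0565), array([-0.07 ,  0.076]), np.float64(-0.0091))
y 0.0045000000000000005 expected 0.005400000000000002 t 9.4167
hit True tip z 0.0738 [-1.4 -0.5  4. ]
end [-1.1 -0.6  6.1] 0.0742
(np.int64(550), np.float64(-0.0177), np.float64(0.062), array([-0.068,  0.067]), np.float64(-0.0043)) (np.int64(787), np.float64(-0.0256), np.float64(0.0562), array([-0.071,  0.076]), np.float64(-0.0372))
y -0.0179 expected -0.0185 t 11.9
hit True tip z 0.0737 [-0.5  0.2  4.5]
end [-1.2  0.2  5.7] 0.0742
(np.int64(530), np.float64(-0.0409), np.float64(0.0628), array([-0.066,  0.069]), np.float64(-0.0274)) (np.int64(808), np.float64(-0.0482), np.float64(0.0587), array([-0.072,  0.077]), np.float64(-0.0601))
y -0.0405 expected -0.0409 t 14.3917
hit True tip z 0.0736 [-1.1  0.7  3.7]
end [-1.  -0.4  5. ] 0.0743
(np.int64(498), np.float64(-0.0636), np.float64(0.0616), array([-0.06,  0.07]), np.float64(-0.0504)) (np.int64(816), np.float64(-0.0707), np.float64(0.0591), array([-0.07 ,  0.077]), np.float64(-0.0826))
y -0.063 expected -0.0635 t 16.8917
```

Now retract and check.

Run:
```python
from plant import r
from h import *
e=r.current_eef_pos(); r.move_linear(np.r_[e[:2],.42],v=.2)
r.set_joints([-1.397,.087,1.371,0,1.684,-.103]); r.sleep(.5)
d,s=see(r,"top");print(s,"band",BAND);print(see(r,"scene")[1],r.current_time_s())
p=cloud(d);H,S,V=masks(d);b=(abs(H-112)<14)&(S>150)&(V>50)
t=(p[...,:2]-T0);tx=t@EX;ty=t@EY;b&=(abs(tx)<.1)&(abs(ty)<.2);print("blue y",np.percentile(ty[b],[1,99]))
cv2.imwrite("pics/top2.png",cv2.resize(d["frame"][130:270,180:400],None,fx=3,fy=3))
d0=np.load("top0.npz");df=cv2.absdiff(d["frame"],d0["frame"]).max(2)>40
n,l,st,c=cv2.connectedComponentsWithStats(df.astype(np.uint8));print(st[1:][st[1:,4]>15])
```

```text
(np.int64(1206), np.float64(-0.0637), np.float64(0.0622), array([-0.073,  0.075]), np.float64(-0.0595)) band -0.06390950926656148
(np.int64(837), np.float64(-0.0714), np.float64(0.0569), array([-0.071,  0.076]), np.float64(-0.0818)) 20.5083
blue y [-0.11192187 -0.01731838]
[[ 294  161   34   57 1269]
 [ 254  171   35   57 1281]
 [ 517  348   11    3   23]]
```

View pics/top2.png

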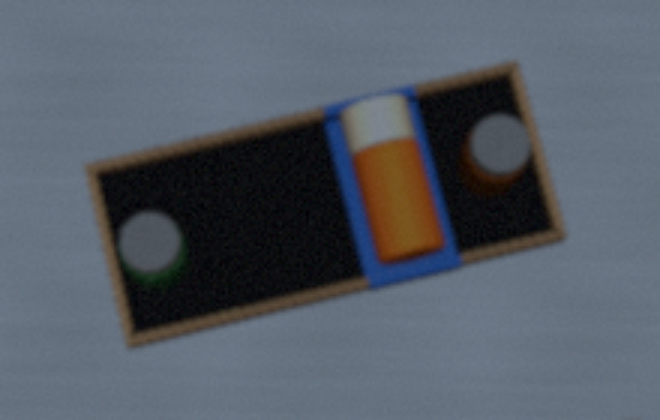

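The crop shows the can centred on the blue band at about (392,180), with its label rolled out of sight underneath. Both jars are undisturbed, at (150,240) and (499,143), and nothing else in the top view changed.

```bash
python3 -c "
from plant import r
print(r.sign_off())"
```

```text
the job is handed in; nothing more can be done
None
```

The can was rolled about 114 mm in five strokes and lies within about 1 mm of the band's centre line as measured; the jars and bystanders look unmoved, the hand is clear, and the job was handed in at about 20.5 s (no verdict was returned).

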